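# Lid on the kettle, then find the sugar by its weight

### The arm

A 6-joint arm with a two-finger parallel gripper is mounted at the origin on the work surface. World frame = base frame: x ahead of the robot, y to its left, z up, the work surface at z = 0. Lengths are in m, angles in degrees, forces in N, time in s.
With the tool pointing down it reaches from about 0.375 to 0.9 m from the base axis. Payload 3.1 kg.
Tool frame: the origin (TCP) lies on the front face of the gripper's body, between the roots of the fingers; the fingertips stand 70 mm ahead of it and the grasp point (between the pads) lies 51 mm ahead of it (bot.tip_extent is the distance from the TCP to the fingertips, in m); z points along the fingers, x is the direction in which the jaws open and shut, and the axes are right-handed (so a half turn about z gives the same grasp; the last joint's range is limited). The gripper opens to 87 mm and grips with 3 to 60 N. Pads are 19 mm wide; open, the fingers measure 117 mm over their backs; the gripper's body (75 mm by 190 mm) begins 51 mm behind the grasp point.
Start: joints at [55.892, 30.224, 82.088, -0, 67.689, -10.227], TCP at [0.253, 0.571, 0.292] pointing down, gripper open.
Joint ranges: [-176.69, 176.69], [-43.24, 126.21], [12.49, 139.97], [-82, 262], [0, 151.66], [-163.58, 163.58]. Speed limits (degrees/s): [159.86, 159.86, 180, 180, 180, 180].

### API

Orientations are given as a 3x3 rotation matrix whose columns are the frame's x, y, z axes.
In Python, from rig import bot, viewer, ticket gives the robot as it stands. The module is installed in compiled form; this text tells all that it offers.
- The arm moves only by the tool arm_command, never from a script. Its argument "targets" is a list of rows, each an object with "rot": the turn, a rotation vector about the tool's x, y, z in degrees, a list of three; "offset": the shift along the tool's x, y, z in cm, a list of three; "gripper": the closure, from 0 (fully open) to 1 (shut). A call has 1 to 8 rows; each row is the pose to reach, as a shift and turn from the pose commanded when the call began, along the tool's axes at that moment; what a row does not reach only later rows make up. A row lasts 1/10 s, in which the tool goes at most 50 mm and 8.59 degrees, less where a joint would pass 70% of its speed; a pose out of reach is approached as far as the arm can. A call with a gripper value outside its range is refused whole. The fingers move at their own pace and stop on an object; the grip force is fixed at half the most. Time passes only in rows, so rows that repeat a pose let the fingers close. It gives the time, the measured TCP pose, the force and the opening at its end, in the units of the state.
- bot.read_state(): the state, without advancing time (a new reading comes with each control period).
- viewer.capture(name): name is "scene" or "side" or "wrist"; returns a dict with "frame" (420x560x3 uint8, red, green, blue), "fx", "fy", "cx", "cy" (pixels), "view" (4x4, takes a point from world to camera coordinates). Camera axes: x right, y down, z forward; pixel columns grow to the right and rows downward; lengths in m; the calibration is good to about 2 mm. A picture is of the moment at which its call begins. There is no depth.
- ticket.hand_in(): hands the job in, once; it reports no verdict.
The state is a dict: "time_s": time; "joint_positions": joint angles; "qvel": joint speeds; "tau": joint torques, N m; "position": TCP position; "tcp_rot": TCP orientation; "force": force on the tool from outside, world axes, zero at the start; "moment": the same for the moment, N m; "opening": opening from 0.0 (shut) to 1.0 (fully open).
Only numpy, scipy, OpenCV 4.12 (cv2) and the standard library are available. Lean on these libraries where they do the work, as an engineer would, in place of code of your own. Each camera call takes 0.05 s, during which the arm holds its last target. There are 200 camera calls.

### The job

We are getting hot drinks ready: put the lid on the kettle so that it sits fully home. Then find me the sugar: tea, coffee and sugar are in the three matching canisters on the wooden board, and the sugar is the heaviest, so heft them against one another, setting each back upright on the board without dropping anything. Finish while holding the sugar canister up, upright and still in the gripper, its underside about 15 cm above the worktop, and leave the mugs, pepper mill, teaspoon and kettle where they are.

Things in the scene. Friction and masses are not known exactly. Their poses are not given: they have to be found in the camera images.
- kettle_lid: loose dark grey kettle lid with a black knob, lying plug-down on the worktop, 0.14 kg. Origin: centre of the plug's underside, z up. Plug 90 mm in diameter from z = 0 to 12 mm; flange 120 mm in diameter from z = 12 to 17 mm; thin stem 18 mm in diameter from 17 to 27 mm; black round knob 28 mm in diameter from 27 to 57 mm
- kettle: dark grey open jug kettle, 1.8 to 2.6 kg, standing loose on its round power base (top 20 mm above the worktop). Origin: centre of its underside, z up; body 166 mm in diameter at the foot, 116 mm at the rim, 190 mm tall. The black D handle reaches 138 mm out along +y (highest point 186 mm above the origin), the spout 100 mm out along -y (top 187 mm)
- kettle_mouth (a point): centre of the kettle's round open mouth, at rim height (190 mm above the kettle's underside, 210 mm above the worktop). The mouth is 104 mm in diameter inside and the rim 6 mm wide; with the lid home the flange rests on the rim and the lid's origin is 12 mm below this point
- board: flat oak serving board fixed to the worktop, 160 mm (its x) by 370 mm (its y), 12 mm thick, no rim. Origin: centre of its underside. The canisters stand on its top in a row along its y, about 120 mm apart
- tin_a: one of three outwardly identical closed canisters: grey-green metal cylinder, pale-wood lid flush and fast, 66 mm in diameter, 130 mm tall over all. Origin: centre of the underside, z up. Any of them may hold the sugar; nothing outside shows it. They weigh 0.2 to 0.62 kg with contents; the sugar (over 0.5 kg) at least 0.18 kg more than either other (under 0.35 kg)
- tin_b: one of three outwardly identical closed canisters: grey-green metal cylinder, pale-wood lid flush and fast, 66 mm in diameter, 130 mm tall over all. Origin: centre of the underside, z up. Any of them may hold the sugar; nothing outside shows it. They weigh 0.2 to 0.62 kg with contents; the sugar (over 0.5 kg) at least 0.18 kg more than either other (under 0.35 kg)
- tin_c: one of three outwardly identical closed canisters: grey-green metal cylinder, pale-wood lid flush and fast, 66 mm in diameter, 130 mm tall over all. Origin: centre of the underside, z up. Any of them may hold the sugar; nothing outside shows it. They weigh 0.2 to 0.62 kg with contents; the sugar (over 0.5 kg) at least 0.18 kg more than either other (under 0.35 kg)
- mug_white: white mug, 80 mm in diameter, 92 mm tall, handle at its +y; bystander beyond the board. Origin: centre of the underside
- mug_blue: blue mug, the same size; bystander beyond the board. Origin: centre of the underside
- pepper_mill: dark wooden pepper mill, 56 mm in diameter, 150 mm tall, bystander beyond the board. Origin: centre of the underside
- teaspoon: steel teaspoon, 140 mm long, lying flat on the worktop between the board and the kettle; bystander. Origin: the middle of the spoon's underside, its length along x
There are look-alikes about, which are no part of the job. Leave any red or yellow look-alike of the tin_a alone.

How it is judged (in metres and radians):
On the way, in this order (a step that is already met when the one before it is completed fails the run):
1. the lid sits fully home in the kettle's mouth and has been let go (horizontal distance between kettle_lid and kettle_mouth below 0.008 m and z of kettle_lid in the frame of kettle_mouth between -0.017 and -0.007 m and angle between the z axis of kettle_lid and the z axis of kettle, either way round below 0.08 rad and contact force between kettle_lid and the fingers below 0.1 N), for 0.2 s.
2. after that, one of the lighter canisters is lifted clear of the board for comparison, while the heaviest stands there (((z of tin_a in the frame of board above 0.02 m and contact force between tin_a and board below 0.05 N and contact force between tin_a and the fingers above 1 N and contact force between any of tin_b, tin_c and board above 4.2 N) or (z of tin_b in the frame of board above 0.02 m and contact force between tin_b and board below 0.05 N and contact force between tin_b and the fingers above 1 N and contact force between any of tin_c, tin_a and board above 4.2 N) or (z of tin_c in the frame of board above 0.02 m and contact force between tin_c and board below 0.05 N and contact force between tin_c and the fingers above 1 N and contact force between any of tin_a, tin_b and board above 4.2 N))), for 0.1 s.
At the end, for the whole second after the job is handed in: The sugar (heaviest) canister is in the fingers alone, underside 100-250 mm up, within 0.2 rad of upright, still; the two lighter (under 4.2 N on the board) rest there upright (0.1 rad); the lid is home in the kettle (8 mm, plug 7-17 mm below rim, 0.08 rad), kettle moved under 30 mm ((((height (world z) of tin_a between 0.1 and 0.25 m and angle between tin_a's own z axis and vertical below 0.2 rad and linear speed of tin_a below 0.03 m/s and angular speed of tin_a below 0.3 rad/s and contact force between tin_a and the fingers above 2 N and contact force between tin_a and board below 0.05 N and contact force between tin_a and kettle below 0.05 N and contact force between tin_a and kettle_lid below 0.05 N and contact force between tin_a and mug_white below 0.05 N and contact force between tin_a and mug_blue below 0.05 N and contact force between tin_a and pepper_mill below 0.05 N and contact force between tin_a and tin_b below 0.05 N and contact force between tin_a and tin_c below 0.05 N) and (angle between tin_b's own z axis and vertical below 0.1 rad and z of tin_b in the frame of board between 0.006 and 0.018 m and x of tin_b in the frame of board between -0.08 and 0.08 m and y of tin_b in the frame of board between -0.185 and 0.185 m and contact force between tin_b and board between 0.5 and 4.2 N and linear speed of tin_b below 0.03 m/s) and (angle between tin_c's own z axis and vertical below 0.1 rad and z of tin_c in the frame of board between 0.006 and 0.018 m and x of tin_c in the frame of board between -0.08 and 0.08 m and y of tin_c in the frame of board between -0.185 and 0.185 m and contact force between tin_c and board between 0.5 and 4.2 N and linear speed of tin_c below 0.03 m/s)) or ((height (world z) of tin_b between 0.1 and 0.25 m and angle between tin_b's own z axis and vertical below 0.2 rad and linear speed of tin_b below 0.03 m/s and angular speed of tin_b below 0.3 rad/s and contact force between tin_b and the fingers above 2 N and contact force between tin_b and board below 0.05 N and contact force between tin_b and kettle below 0.05 N and contact force between tin_b and kettle_lid below 0.05 N and contact force between tin_b and mug_white below 0.05 N and contact force between tin_b and mug_blue below 0.05 N and contact force between tin_b and pepper_mill below 0.05 N and contact force between tin_b and tin_a below 0.05 N and contact force between tin_b and tin_c below 0.05 N) and (angle between tin_c's own z axis and vertical below 0.1 rad and z of tin_c in the frame of board between 0.006 and 0.018 m and x of tin_c in the frame of board between -0.08 and 0.08 m and y of tin_c in the frame of board between -0.185 and 0.185 m and contact force between tin_c and board between 0.5 and 4.2 N and linear speed of tin_c below 0.03 m/s) and (angle between tin_a's own z axis and vertical below 0.1 rad and z of tin_a in the frame of board between 0.006 and 0.018 m and x of tin_a in the frame of board between -0.08 and 0.08 m and y of tin_a in the frame of board between -0.185 and 0.185 m and contact force between tin_a and board between 0.5 and 4.2 N and linear speed of tin_a below 0.03 m/s)) or ((height (world z) of tin_c between 0.1 and 0.25 m and angle between tin_c's own z axis and vertical below 0.2 rad and linear speed of tin_c below 0.03 m/s and angular speed of tin_c below 0.3 rad/s and contact force between tin_c and the fingers above 2 N and contact force between tin_c and board below 0.05 N and contact force between tin_c and kettle below 0.05 N and contact force between tin_c and kettle_lid below 0.05 N and contact force between tin_c and mug_white below 0.05 N and contact force between tin_c and mug_blue below 0.05 N and contact force between tin_c and pepper_mill below 0.05 N and contact force between tin_c and tin_a below 0.05 N and contact force between tin_c and tin_b below 0.05 N) and (angle between tin_a's own z axis and vertical below 0.1 rad and z of tin_a in the frame of board between 0.006 and 0.018 m and x of tin_a in the frame of board between -0.08 and 0.08 m and y of tin_a in the frame of board between -0.185 and 0.185 m and contact force between tin_a and board between 0.5 and 4.2 N and linear speed of tin_a below 0.03 m/s) and (angle between tin_b's own z axis and vertical below 0.1 rad and z of tin_b in the frame of board between 0.006 and 0.018 m and x of tin_b in the frame of board between -0.08 and 0.08 m and y of tin_b in the frame of board between -0.185 and 0.185 m and contact force between tin_b and board between 0.5 and 4.2 N and linear speed of tin_b below 0.03 m/s))) and horizontal distance between kettle_lid and kettle_mouth below 0.008 m and z of kettle_lid in the frame of kettle_mouth between -0.017 and -0.007 m and angle between the z axis of kettle_lid and the z axis of kettle, either way round below 0.08 rad and distance of kettle from where it was at the start of the episode below 0.03 m and angle between kettle's own z axis and vertical below 0.05 rad); the arm keeps its last pose, push and grip.
It fails at once if a mug, the pepper mill or the teaspoon is moved more than 30 mm (distance of any of mug_white, mug_blue, pepper_mill, teaspoon from where it was at the start of the episode above 0.03 m).
It fails at once if the kettle is pushed more than 30 mm or tipped (distance of kettle from where it was at the start of the episode above 0.03 m or angle between kettle's own z axis and vertical above 0.15 rad).
It fails at once if a canister or the lid is dropped or thrown (moves faster than 0.5 m/s with no finger on it, a fall of over 12 mm) ((linear speed of tin_a above 0.5 m/s and contact force between tin_a and the fingers below 0.01 N) or (linear speed of tin_b above 0.5 m/s and contact force between tin_b and the fingers below 0.01 N) or (linear speed of tin_c above 0.5 m/s and contact force between tin_c and the fingers below 0.01 N) or (linear speed of kettle_lid above 0.5 m/s and contact force between kettle_lid and the fingers below 0.01 N)).
It fails at once if a canister is tipped over (angle between any of tin_a, tin_b, tin_c's own z axis and vertical above 0.6 rad).
It also fails if it takes over 72 s, if anything falls off the work surface, if the arm or the gripper's body presses on something with over 40 N, if the wrist force passes 120 N, or if a joint passes its speed limit or range.

## Working session

There is one attempt and no reset: what is moved stays moved. The work goes in short steps, Python scripts to look and compute and a tool call to move; the robot and the scene stay as the last step left them, time stands still between calls to the robot, and variables do not carry over. Pictures are saved under pics/ and viewed, about 8 in all and at most 12, crops included, and the job is handed in when it is done.

Besides the shell and the picture viewer there is one more tool, called after "Emit:" as a command line: name --argument value ..., lists and objects as JSON in quotes. arm_command: Moves the arm, as the interface text tells. Its arguments: {"type":"object","properties":{"targets":{"type":"array"}},"required":["targets"]}

```bash
mkdir -p pics
cat > h.py <<'E'
from rig import bot, viewer, ticket
import numpy as np, cv2
def cap(n,name=None):
    d=viewer.capture(n); 
    if name: cv2.imwrite(f'pics/{name}.png',cv2.cvtColor(d['frame'],cv2.COLOR_RGB2BGR))
    return d
def ray(d,u,v):
    V=np.array(d['view']);R=V[:3,:3];o=-R.T@V[:3,3]
    r=R.T@np.array([(u-d['cx'])/d['fx'],(v-d['cy'])/d['fy'],1]);return o,r/np.linalg.norm(r)
def onz(d,u,v,z):
    o,r=ray(d,u,v);return o+r*(z-o[2])/r[2]
def proj(d,p):
    V=np.array(d['view']);c=V[:3,:3]@np.array(p)+V[:3,3];return np.array([d['fx']*c[0]/c[2]+d['cx'],d['fy']*c[1]/c[2]+d['cy']])
def tri(*obs):
    A=np.zeros((3,3));b=np.zeros(3)
    for d,u,v in obs:
        o,r=ray(d,u,v);P=np.eye(3)-np.outer(r,r);A+=P;b+=P@o
    p=np.linalg.solve(A,b)
    return p,[float(np.linalg.norm((np.eye(3)-np.outer(ray(d,u,v)[1],ray(d,u,v)[1]))@(p-ray(d,u,v)[0]))) for d,u,v in obs]
def mv(p,R=None):
    "offset cm in tool axes, to TCP p"
    s=bot.read_state();T=np.array(s['tcp_rot']);return np.round(T.T@(np.array(p)-s['position'])*100,2)
E
python3 - <<'E'
from h import *
ims=[cap(n) for n in('scene','side')]
a=np.hstack([i['frame'] for i in ims]);a=np.vstack([i['frame'] for i in ims])
for n,d in zip(('scene','side'),ims):
    cv2.imwrite(f'pics/{n}0.png',cv2.resize(cv2.cvtColor(d['frame'],cv2.COLOR_RGB2BGR),(800,600),interpolation=cv2.INTER_CUBIC))
    np.savez(f'{n}0.npz',**d)
    V=np.array(d['view']);print(n,d['fx'],d['cx'],d['cy'],(-V[:3,:3].T@V[:3,3]).round(3),V[2,:3].round(2))
s=bot.read_state();print(s)
E
```

```text
scene 408.6409347051446 280.91422398874874 206.32000148296896 [1.187 0.123 0.913] [-0.63 -0.18 -0.76]
side 441.2246779568696 284.62621030915307 206.80578939710372 [ 0.515 -0.9    0.827] [ 0.05  0.79 -0.61]
{'time_s': 0.1, 'joint_positions': array([ 5.58923462e+01,  3.02731352e+01,  8.21496803e+01,  8.83080371e-05,
        6.76868037e+01, -1.02263775e+01]), 'qvel': array([ 0.039098  , -0.15299407, -0.12630724,  0.05644345,  0.05380292,
        0.12798449]), 'tau': array([ 3.77465749e-04, -4.40986240e+01, -1.77151698e+01,  6.35508145e-02,
        5.33925625e-02, -5.60200419e-05]), 'position': array([0.25269426, 0.57107041, 0.29137122]), 'tcp_rot': array([[ 4.04842321e-01,  9.14385882e-01, -1.07401542e-03],
       [ 9.14384575e-01, -4.04843602e-01, -1.58331501e-03],
       [-1.88256917e-03, -3.41070213e-04, -9.99998170e-01]]), 'force': array([ 0.13559676,  0.1879238 , -0.27929363]), 'moment': array([0.02019484, 0.00143148, 0.06273425]), 'opening': 1.0024816622589718}
```

View pics/scene0.png

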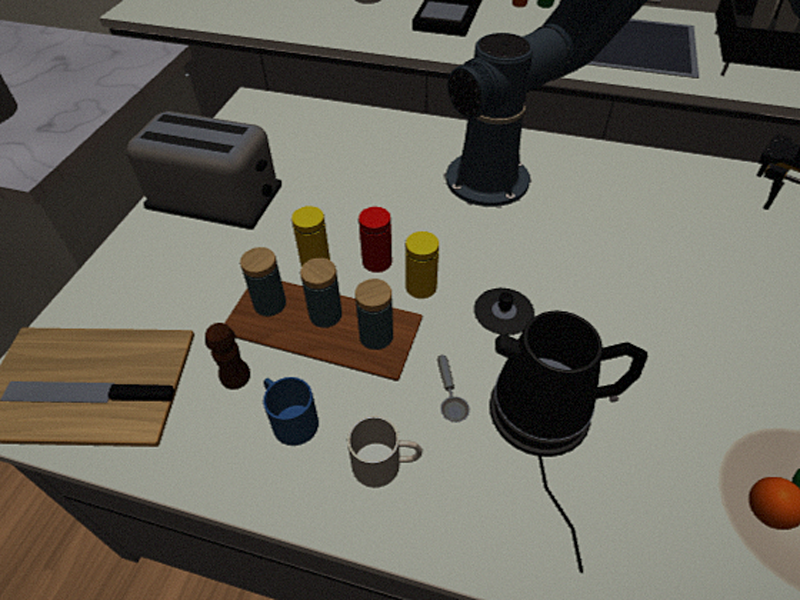

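View pics/side0.png

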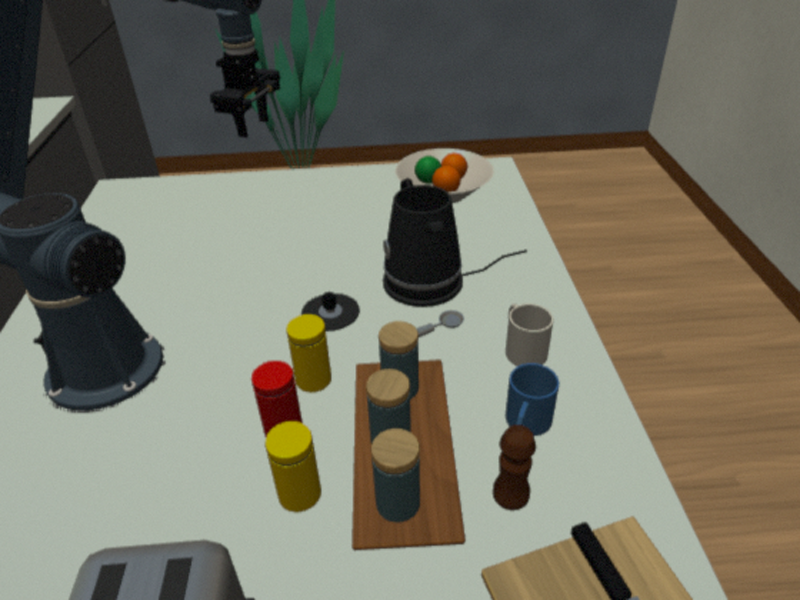

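Scene view shows the lid knob at about (505,300), the kettle mouth at (562,343) and tin tops at (259,260), (319,271), (374,293). In the side view the knob is at (330,300), the mouth at (422,200) and the tin tops at (396,452), (388,386), (398,338). All of these are 800x600 pixels. Red and yellow look-alikes stand on the base side of the board.

Run:
```python
from h import *
S=dict(np.load('scene0.npz'));D=dict(np.load('side0.npz'))
def wood(d,pts):
    out=[];hsv=cv2.cvtColor(d['frame'],cv2.COLOR_RGB2HSV)
    m=cv2.inRange(hsv,(8,40,85),(28,200,255))
    n,l,st,c=cv2.connectedComponentsWithStats(m)
    for p in pts:
        p=np.array(p)*.7;k=l[int(p[1]),int(p[0])]
        cn=max(cv2.findContours((l==k).astype(np.uint8),0,1)[0],key=cv2.contourArea)
        e=cv2.fitEllipse(cn);out.append(e[0]);print(k,st[k],np.round(e[0],1),np.round(e[1],1))
    return out
a=wood(S,[(259,260),(319,271),(374,293)]);b=wood(D,[(396,452),(388,386),(398,338)])
for p,q in zip(a,b):
    t,e=tri((S,*p),(D,*q));print('tin top',t.round(4),np.round(e,4),onz(S,*p,.137)[:2].round(4))
for n,p,q in [('knob',(505,300),(330,300)),('mouth',(562,343),(422,200)),('flange',(503,311),(331,311))]:
    p=np.array(p)*.7;q=np.array(q)*.7
    t,e=tri((S,*p),(D,*q));print(n,t.round(4),np.round(e,4))
for n,p in dict(yel1=(309,217),red=(375,217),yel2=(422,242)).items():
    print(n,onz(S,p[0]*.7,p[1]*.7,.125).round(3))
for n,p in dict(b1=(226,331),b2=(400,377),b3=(422,318)).items():
    print(n,onz(S,p[0]*.7,p[1]*.7,.012).round(3))
print('handle',onz(S,645*.7,355*.7,.19).round(3),'spoon',onz(S,443*.7,358*.7,0.005).round(3),onz(S,455*.7,410*.7,0.005).round(3))
```

```text
67 [168 173  25  18 342] [179.7 181.2] [16.3 24.5]
76 [210 180  26  19 355] [222.2 189. ] [16.9 24.7]
90 [248 195  26  20 395] [260.6 204.2] [18.4 25.2]
70 [ 246  252   80  133 6853] [283.2 326.2] [ 82.1 140.2]
70 [ 246  252   80  133 6853] [283.2 326.2] [ 82.1 140.2]
40 [265 225  28  20 441] [278.1 234.1] [18.7 28.1]
tin top [ 0.5313 -0.3619  0.1254] [0.0136 0.0136] [ 0.5265 -0.3508]
tin top [ 0.5095 -0.2838  0.0606] [0.0477 0.0477] [ 0.5238 -0.2311]
tin top [ 0.5495 -0.1182  0.1378] [0.0011 0.0011] [ 0.5476 -0.1181]
knob [0.426  0.1087 0.0435] [0.0023 0.0023]
mouth [0.6248 0.2075 0.2023] [0.0003 0.0003]
flange [0.4263 0.1096 0.0126] [0.0006 0.0006]
yel1 [ 0.379 -0.306  0.125]
red [ 0.345 -0.177  0.125]
yel2 [ 0.39  -0.067  0.125]
b1 [ 0.616 -0.401  0.012]
b2 [ 0.628 -0.046  0.012]
b3 [ 0.485 -0.041  0.012]
handle [0.605 0.331 0.19 ] spoon [0.562 0.019 0.005] [0.664 0.065 0.005]
```

Emit:
arm_command --targets '[{"rot":[0,0,-19],"offset":[-35.2,34.5,2],"gripper":0},{"rot":[0,0,-19],"offset":[-35.2,34.5,2],"gripper":0},{"rot":[0,0,-19],"offset":[-35.2,34.5,2],"gripper":0},{"rot":[0,0,-19],"offset":[-35.2,34.5,2],"gripper":0},{"rot":[0,0,-19],"offset":[-35.2,34.5,2],"gripper":0},{"rot":[0,0,-19],"offset":[-35.2,34.5,2],"gripper":0},{"rot":[0,0,-19],"offset":[-35.2,34.5,2],"gripper":0},{"rot":[0,0,-19],"offset":[-35.2,34.5,2],"gripper":0}]'

```text
time_s: 0.9
position: [0.3928, 0.1969, 0.276]
tcp_rot: [[0.085, 0.996, -0.0], [0.996, -0.085, 0.0], [0.0, -0.0, -1.0]]
force: [0.9, 1.2, -0.2]
opening: 0.999
```

Emit:
arm_command --targets '[{"rot":[0,0,0],"offset":[-8.5,4.0,0],"gripper":0},{"rot":[0,0,0],"offset":[-8.5,4.0,0],"gripper":0},{"rot":[0,0,0],"offset":[-8.5,4.0,0],"gripper":0},{"rot":[0,0,0],"offset":[-8.5,4.0,0],"gripper":0}]'

```text
time_s: 1.3
position: [0.4254, 0.1097, 0.2759]
tcp_rot: [[0.089, 0.996, -0.001], [0.996, -0.089, 0.0], [0.0, -0.001, -1.0]]
force: [-0.1, 0.6, -0.5]
opening: 1.0
```

Run:
```python
from h import *
d=cap('wrist','w1');np.savez('w1.npz',**d)
V=np.array(d['view']);print((-V[:3,:3].T@V[:3,3]).round(3),V[:3,:3].round(2).tolist())
s=bot.read_state();print(s['time_s'],s['position'].round(4),s['force'])
print(proj(d,[.426,.1087,.057]),proj(d,[.6248,.2075,.21]))
```

```text
[0.344 0.116 0.369] [[0.09, 1.0, 0.0], [0.95, -0.08, 0.3], [0.3, -0.03, -0.95]]
1.35 [0.4248 0.1107 0.2758] [0.53449254 0.49609274 0.20373399]
[281.12108415 196.90813831] [451.94727546 524.72388084]
```

View pics/w1.png

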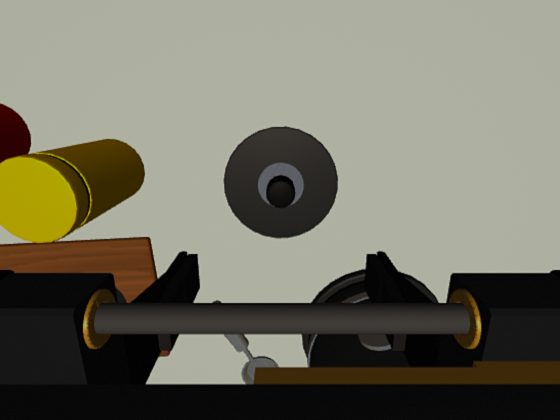

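The wrist view shows the lid disc centred at about (281,182), radius about 57, with the knob top at (280,191). The kettle foot shows near (370,320) behind the fingers.

Run:
```python
from h import *
d=dict(np.load('w1.npz'))
g=cv2.cvtColor(d['frame'],cv2.COLOR_RGB2GRAY)
def el(m,p):
    n,l,st,c=cv2.connectedComponentsWithStats(m);k=l[p[1],p[0]]
    cn=max(cv2.findContours((l==k).astype(np.uint8),0,1)[0],key=cv2.contourArea);return cv2.fitEllipse(cv2.convexHull(cn))
e=el((g<110).astype(np.uint8)*255,(281,225));print(e,onz(d,*e[0],.017).round(4))
print('knob',[onz(d,280.5,191,z).round(4) for z in(.05,.057)])
# flange height from apparent radius: 60 mm
S=dict(np.load('scene0.npz'))
print(tri((S,503*.7,311*.7),(d,*e[0])),tri((S,505*.7,298*.7),(d,280.5,191)))
print('foot',proj(d,[.625,.2075,.0]),proj(d,[.55,.19,.1]))
# refined mouth
for n,f,p in(('s','scene0',(562,343)),('d','side0',(422,200))):
    D=dict(np.load(f+'.npz'));p=(np.array(p)*.7).astype(int);c=D['frame'][p[1]-40:p[1]+40,p[0]-50:p[0]+50,::-1]
    c=np.clip(c.astype(float)*3,0,255).astype(np.uint8)
    cv2.imwrite(f'pics/k{n}.png',cv2.resize(c,None,fx=6,fy=6,interpolation=cv2.INTER_CUBIC))
cv2.imwrite('pics/k.png',cv2.resize(np.vstack([cv2.imread('pics/ks.png'),cv2.imread('pics/kd.png')]),(480,768))[:, :][:]) 
a=np.hstack([cv2.resize(cv2.imread(f'pics/k{x}.png'),(400,320)) for x in 'sd']);cv2.imwrite('pics/k.png',a)
```

```text
((280.3920593261719, 181.7888946533203), (111.53507232666016, 113.78678894042969), 91.08050537109375) [0.4202 0.1084 0.017 ]
knob [array([0.422 , 0.1085, 0.05  ]), array([0.4203, 0.1086, 0.057 ])]
(array([0.42209864, 0.10900475, 0.00850149]), [0.000781620776803958, 0.0007816207768039619]) (array([0.42238273, 0.1086339 , 0.04841732]), [0.0002171774179691716, 0.00021717741796920236])
foot [373.15756752 330.65298784] [381.02612963 331.2148894 ]
```

View pics/k.png

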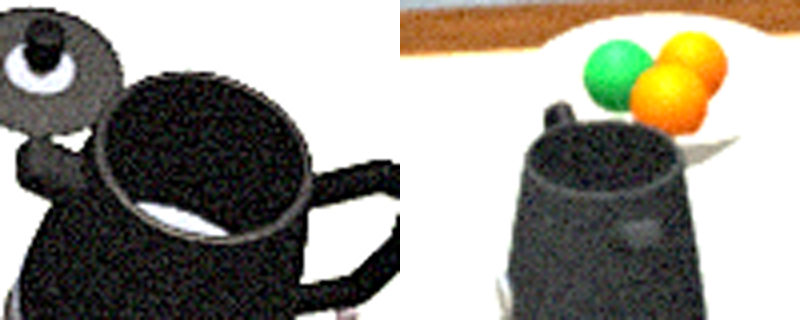

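The crop shows the outer rim ellipse centred at about (204,157) in the scene half and (205,161) in the side half, at 4x.

Run:
```python
from h import *
S=dict(np.load('scene0.npz'));D=dict(np.load('side0.npz'))
a=(343+204.5/4-.4,200+157.5/4-.4);b=(245+205/4-.4,100+161/4-.4)
print(tri((S,*a),(D,*b)),onz(S,*a,.21),onz(D,*b,.21))
print(mv([.421,.1085,.095]),bot.read_state()['position'])
```

```text
(array([0.62495161, 0.20692909, 0.20430757]), [0.0017696206957843418, 0.0017696206957844194]) [0.62742187 0.20709228 0.21      ] [0.6249712  0.19424072 0.21      ]
[-0.26 -0.34 18.08] [0.42481766 0.11070512 0.27583645]
```

Emit:
arm_command --targets '[{"rot":[0,0,0],"offset":[-0.2,-0.4,6],"gripper":0},{"rot":[0,0,0],"offset":[-0.2,-0.4,11],"gripper":0},{"rot":[0,0,0],"offset":[-0.2,-0.4,15],"gripper":0},{"rot":[0,0,0],"offset":[-0.2,-0.4,18],"gripper":0},{"rot":[0,0,0],"offset":[-0.2,-0.4,18],"gripper":0}]'

```text
time_s: 1.85
position: [0.4183, 0.1105, 0.0929]
tcp_rot: [[0.082, 0.997, -0.009], [0.997, -0.082, 0.0], [-0.001, -0.009, -1.0]]
force: [0.1, -0.2, -0.2]
opening: 0.997
```

Emit:
arm_command --targets '[{"rot":[0,0,0],"offset":[0,0,0],"gripper":1},{"rot":[0,0,0],"offset":[0,0,0],"gripper":1},{"rot":[0,0,0],"offset":[0,0,0],"gripper":1},{"rot":[0,0,0],"offset":[0,0,0],"gripper":1},{"rot":[0,0,0],"offset":[0,0,0],"gripper":1},{"rot":[0,0,0],"offset":[0,0,0],"gripper":1},{"rot":[0,0,0],"offset":[0,0,0],"gripper":1},{"rot":[0,0,0],"offset":[0,0,0],"gripper":1}]'

```text
time_s: 2.65
position: [0.4211, 0.109, 0.0962]
tcp_rot: [[0.085, 0.996, 0.0], [0.996, -0.085, -0.0], [-0.0, 0.0, -1.0]]
force: [-0.4, 0.0, 0.1]
opening: 0.354
```

Emit:
arm_command --targets '[{"rot":[0,0,0],"offset":[0,0,0],"gripper":1},{"rot":[0,0,0],"offset":[0,0,0],"gripper":1},{"rot":[0,0,0],"offset":[0,0,-2],"gripper":1},{"rot":[0,0,0],"offset":[0,0,-6],"gripper":1},{"rot":[0,0,0],"offset":[0,0,-11],"gripper":1},{"rot":[0,0,0],"offset":[0,0,-16],"gripper":1},{"rot":[0,0,0],"offset":[0,0,-21],"gripper":1},{"rot":[0,0,0],"offset":[0,0,-25],"gripper":1}]'

```text
time_s: 3.45
position: [0.4208, 0.1091, 0.3487]
tcp_rot: [[0.085, 0.996, 0.002], [0.996, -0.085, 0.0], [0.0, 0.002, -1.0]]
force: [0.4, -1.2, -1.9]
opening: 0.314
```

Run:
```python
from h import *
s=bot.read_state();print(s['position'],s['force'],s['opening'])
d=cap('wrist','w2')
s=bot.read_state();print(s['position'],s['force'],s['opening'])
print(proj(d,[*s['position'][:2],s['position'][2]-.096+.017]))
p=[.625,.207,.345];print(mv(p))
```

```text
[0.42079129 0.10908595 0.34871973] [ 0.4295446  -1.17741836 -1.90703405] 0.3142023285064037
[0.42376515 0.10924151 0.35418387] [2.00840358 0.22998219 2.98283604] 0.311283895195173
[283.52623229 270.0685877 ]
[11.44 19.21  1.2 ]
```

View pics/w2.png

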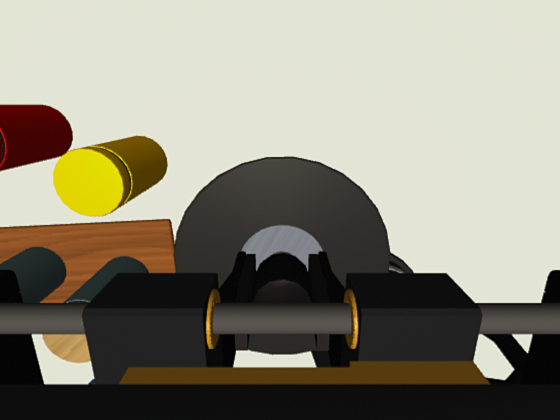

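Wrist view: the lid hangs level, flange spanning x 176–390 with its top edge at y 157, centred between the fingers.

Emit:
arm_command --targets '[{"rot":[0,0,0],"offset":[2.8,4.8,0],"gripper":1},{"rot":[0,0,0],"offset":[5.7,9.6,0],"gripper":1},{"rot":[0,0,0],"offset":[8.6,14.4,0],"gripper":1},{"rot":[0,0,0],"offset":[11.4,19.2,0],"gripper":1},{"rot":[0,0,0],"offset":[11.4,19.2,0],"gripper":1},{"rot":[0,0,0],"offset":[11.4,19.2,0],"gripper":1},{"rot":[0,0,0],"offset":[11.4,19.2,0],"gripper":1}]'

```text
time_s: 4.2
position: [0.6212, 0.2062, 0.3442]
tcp_rot: [[0.085, 0.996, -0.004], [0.996, -0.085, -0.001], [-0.001, -0.004, -1.0]]
force: [-0.9, -0.4, -0.4]
opening: 0.311
```

Run:
```python
from h import *
d=cap('wrist','w3');S=cap('scene','s3');D=cap('side','d3')
s=bot.read_state();p=s['position'];print(p,s['force'],s['opening'])
g=cv2.cvtColor(d['frame'],cv2.COLOR_RGB2GRAY)
col=g[100:240,283].astype(int);print('col',col[30:80:2].tolist())
for v in (155,157,159):
  q=onz(d,283,v,p[2]-.096+.017);print(v,(q-p).round(4))
print('pred',proj(d,p-[0.06,0,.079]))
a=np.hstack([cv2.resize(c['frame'][...,::-1][y:y+100,x:x+100],(400,400),interpolation=cv2.INTER_CUBIC) for c,x,y in((S,345,140),(D,245,50))])
cv2.imwrite('pics/k3.png',np.clip(a*2.0,0,255))
print(mv([.625,.207,p[2]]))
```

```text
[0.62077589 0.20575211 0.34569864] [ 0.07732689  0.30992818 -1.69801138] 0.31026758132041143
col [24, 25, 24, 25, 26, 25, 25, 24, 23, 61, 107, 81, 49, 48, 65, 82, 78, 78, 78, 77, 77, 77, 76, 76, 75]
155 [-0.0578  0.0053 -0.079 ]
157 [-0.0568  0.0053 -0.079 ]
159 [-0.0558  0.0052 -0.079 ]
pred [271.82180132 151.40573646]
[ 0.16  0.41 -0.  ][ WARN:0@1.656] global loadsave.cpp:1063 imwrite_ Unsupported depth image for selected encoder is fallbacked to CV_8U.
```

View pics/k3.png

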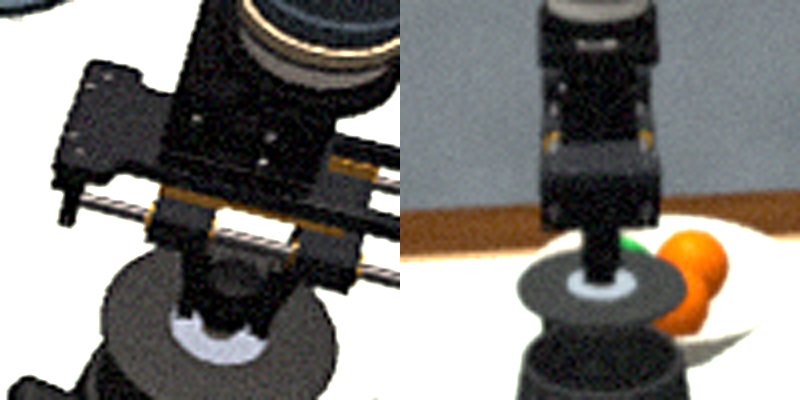

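Scene half: flange spans x 101–336, bottom at about 400, held over the kettle. Side half: flange centred at about (202,288), directly above the mouth, which is centred at about x 202.

Run:
```python
from h import *
S=dict(np.load('scene0.npz'));D=dict(np.load('side0.npz'))
s=bot.read_state();p=s['position']
z=p[2]-.079
ls=onz(S,399.1,216.1,z);ld=onz(D,295.1,121.6,z)
ms=onz(S,343+204.5/4-.4,200+157.5/4-.4,.21);md=onz(D,245+205/4-.4,100+161/4-.4,.21)
print(p,ls,ld,ms,md,'d',ms-ls,md-ld)
```

```text
[0.62077589 0.20575211 0.34569864] [0.61121809 0.20526027 0.26669864] [0.62320635 0.19471142 0.26669864] [0.62742187 0.20709228 0.21      ] [0.6249712  0.19424072 0.21      ] d [ 0.01620378  0.00183201 -0.05669864] [ 0.00176485 -0.00047071 -0.05669864]
```

Emit:
arm_command --targets '[{"rot":[0,0,0],"offset":[0.1,0.2,1],"gripper":1},{"rot":[0,0,0],"offset":[0.1,0.2,2.5],"gripper":1},{"rot":[0,0,0],"offset":[0.1,0.2,3.5],"gripper":1},{"rot":[0,0,0],"offset":[0.1,0.2,4.2],"gripper":1},{"rot":[0,0,0],"offset":[0.1,0.2,4.7],"gripper":1},{"rot":[0,0,0],"offset":[0.1,0.2,4.9],"gripper":1},{"rot":[0,0,0],"offset":[0.1,0.2,5.0],"gripper":1},{"rot":[0,0,0],"offset":[0.1,0.2,5.0],"gripper":1}]'

```text
time_s: 5.15
position: [0.6244, 0.2071, 0.2964]
tcp_rot: [[0.085, 0.996, 0.001], [0.996, -0.085, 0.0], [0.0, 0.001, -1.0]]
force: [-0.0, -0.8, -1.3]
opening: 0.314
```

Emit:
arm_command --targets '[{"rot":[0,0,0],"offset":[0,0,0.1],"gripper":1},{"rot":[0,0,0],"offset":[0,0,0.2],"gripper":1},{"rot":[0,0,0],"offset":[0,0,0.3],"gripper":1},{"rot":[0,0,0],"offset":[0,0,0.4],"gripper":1},{"rot":[0,0,0],"offset":[0,0,0.4],"gripper":1}]'

```text
time_s: 5.65
position: [0.6244, 0.2072, 0.294]
tcp_rot: [[0.085, 0.996, 0.002], [0.996, -0.085, 0.0], [0.0, 0.002, -1.0]]
force: [-2.6, -1.4, 6.0]
opening: 0.311
```

Emit:
arm_command --targets '[{"rot":[0,0,0],"offset":[0,0,0],"gripper":0.4},{"rot":[0,0,0],"offset":[0,0,0],"gripper":0},{"rot":[0,0,0],"offset":[0,0,0],"gripper":0},{"rot":[0,0,0],"offset":[0,0,0],"gripper":0},{"rot":[0,0,0],"offset":[0,0,0],"gripper":0},{"rot":[0,0,0],"offset":[0,0,0],"gripper":0},{"rot":[0,0,0],"offset":[0,0,-3],"gripper":0},{"rot":[0,0,0],"offset":[0,0,-6],"gripper":0}]'

```text
time_s: 6.45
position: [0.6237, 0.207, 0.3514]
tcp_rot: [[0.085, 0.996, -0.003], [0.996, -0.085, -0.001], [-0.001, -0.003, -1.0]]
force: [0.4, 0.2, 0.2]
opening: 0.944
```

Emit:
arm_command --targets '[{"rot":[0,0,0],"offset":[-5,-0.8,-1],"gripper":0},{"rot":[0,0,0],"offset":[-10,-1.6,-1],"gripper":0},{"rot":[0,0,0],"offset":[-15,-2.4,-1],"gripper":0},{"rot":[0,0,0],"offset":[-20,-3.2,0],"gripper":0},{"rot":[0,0,0],"offset":[-25,-4,1],"gripper":0},{"rot":[0,0,0],"offset":[-29,-4.5,2],"gripper":0},{"rot":[0,0,0],"offset":[-33,-4.8,2],"gripper":0},{"rot":[0,0,0],"offset":[-33,-4.8,2],"gripper":0}]'

```text
time_s: 7.25
position: [0.5478, -0.1225, 0.3318]
tcp_rot: [[0.091, 0.996, -0.0], [0.996, -0.091, -0.002], [-0.002, 0.0, -1.0]]
force: [0.3, 0.4, 0.7]
opening: 1.0
```

Run:
```python
from h import *
S=cap('scene');D=cap('side');d=cap('wrist');np.savez('w4.npz',**d)
s=bot.read_state();print(s['position'],s['tcp_rot'].round(3).tolist())
a=np.hstack([cv2.resize(c['frame'][...,::-1][y:y+120,x:x+120],(400,400),interpolation=cv2.INTER_CUBIC) for c,x,y in((S,335,165),(D,235,80))])
cv2.imwrite('pics/k4.png',np.clip(a*2.0,0,255).astype(np.uint8));
b=np.clip(d['frame'][...,::-1]*1.3,0,255)
a=np.vstack([np.clip(a[::2,::2]*2.0,0,255),b[:, :][:, 80:480]]).astype(np.uint8) if 0 else a
x=np.zeros((600,800,3),np.uint8);x[:300,:600]=cv2.resize(np.clip(a.astype(float)*2,0,255).astype(np.uint8),(600,300));x[300:,:400]=cv2.resize(d['frame'][...,::-1],(400,300));x[300:,400:]=cv2.resize(S['frame'][...,::-1],(400,300))
cv2.imwrite('pics/m4.png',x)
```

```text
[ 0.54836924 -0.1173584   0.33216283] [[0.086, 0.996, 0.0], [0.996, -0.086, 0.001], [0.001, 0.0, -1.0]]
```

View pics/m4.png

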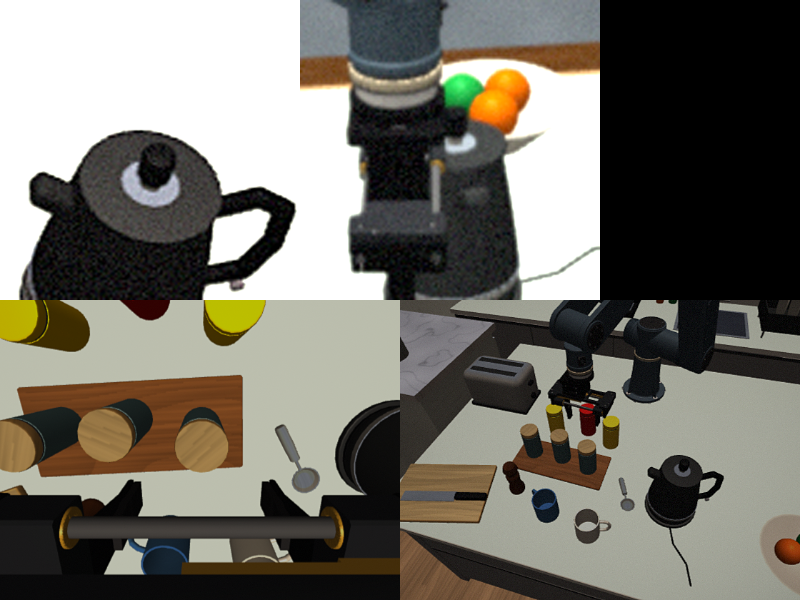

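The lid sits level and flush in the kettle mouth in the scene crop. In the wrist view the tin tops are at about (283,203), (151,187) and (25,202) in full-size pixels.

Run:
```python
from h import *
d=dict(np.load('w4.npz'));S=dict(np.load('scene0.npz'))
hsv=cv2.cvtColor(d['frame'],cv2.COLOR_RGB2HSV);print([hsv[v,u].tolist() for u,v in((283,203),(151,187),(25,202),(90,150),(230,135))])
w=[hsv[v-5:v+5,u-5:u+5].reshape(-1,3) for u,v in((283,203),(151,187),(25,202))]
lo=np.min([x.min(0) for x in w],0);hi=np.max([x.max(0) for x in w],0);print(lo,hi)
m=cv2.inRange(hsv,np.array([8,30,110]),np.array([30,255,255]))
n,l,st,c=cv2.connectedComponentsWithStats(m)
ref=[(260.6,204.2),(222.2,189),(179.7,181.2)]
for (u,v),r in zip(((283,203),(151,187),(25,202)),ref):
    k=l[v,u];cn=max(cv2.findContours((l==k).astype(np.uint8),0,1)[0],key=cv2.contourArea);e=cv2.fitEllipse(cv2.convexHull(cn))
    t,er=tri((S,*r),(d,*e[0]));print(st[k],np.round(e[0],1),np.round(e[1],1),onz(d,*e[0],.142).round(4),t.round(4),np.round(er,4))
```

```text
[[18, 140, 148], [18, 140, 153], [18, 137, 154], [18, 68, 45], [13, 190, 114]]
[ 17 136 137] [ 19 143 159]
[ 183  169  157   73 5234] [256.4 210.2] [ 78.9 195.8] [ 0.5514 -0.141   0.142 ] [ 0.5498 -0.1296  0.1387] [0.0118 0.0118]
[  52  153  175   96 6151] [127.4 202.5] [ 94.1 207.4] [ 0.5349 -0.2502  0.142 ] [ 0.5319 -0.2351  0.1511] [0.0096 0.0096]
[   0  168   49   74 2920] [ 10.5 205. ] [65.6 83.2] [ 0.5283 -0.3504  0.142 ] [ 0.5287 -0.3501  0.1405] [0.0012 0.0012]
```

Run:
```python
from h import *
d=dict(np.load('w4.npz'));S=dict(np.load('scene0.npz'))
hsv=cv2.cvtColor(d['frame'],cv2.COLOR_RGB2HSV)
m=cv2.morphologyEx(cv2.inRange(hsv,np.array([15,90,120]),np.array([24,165,255])),cv2.MORPH_OPEN,np.ones((7,7)))
n,l,st,c=cv2.connectedComponentsWithStats(m)
ref=[(260.6,204.2),(222.2,189),(179.7,181.2)]
for (u,v),r in zip(((283,203),(151,187),(25,202)),ref):
    k=l[v,u];cn=max(cv2.findContours((l==k).astype(np.uint8),0,1)[0],key=cv2.contourArea);e=cv2.fitEllipse(cv2.convexHull(cn))
    t,er=tri((S,*r),(d,*e[0]));print(st[k],np.round(e[0],1),np.round(e[1],1),onz(d,*e[0],.142).round(4),t.round(4),np.round(er,4))
print(mv([.549,-.118,.155]))
```

```text
[ 245  170   74   71 4193] [281.8 205. ] [71.5 74.6] [ 0.5486 -0.1188  0.142 ] [ 0.5494 -0.1182  0.1389] [0.0007 0.0007]
[ 109  153   76   74 4389] [146.3 189.5] [70.4 79.1] [ 0.525  -0.2317  0.142 ] [ 0.5254 -0.2313  0.1395] [0.0013 0.0013]
[   0  170   49   71 2859] [ 11.6 205.2] [64.4 80.1] [ 0.5285 -0.3496  0.142 ] [ 0.5289 -0.3497  0.1405] [0.0009 0.0009]
[-0.07  0.07 17.72]
```

Emit:
arm_command --targets '[{"rot":[0,0,0],"offset":[0,0,5],"gripper":0},{"rot":[0,0,0],"offset":[0,0,10],"gripper":0},{"rot":[0,0,0],"offset":[0,0,14],"gripper":0},{"rot":[0,0,0],"offset":[0,0,16.5],"gripper":0},{"rot":[0,0,0],"offset":[0,0,17.2],"gripper":0},{"rot":[0,0,0],"offset":[0,0,17.2],"gripper":0.5},{"rot":[0,0,0],"offset":[0,0,17.2],"gripper":1},{"rot":[0,0,0],"offset":[0,0,17.2],"gripper":1}]'

```text
time_s: 8.2
position: [0.5495, -0.1177, 0.1619]
tcp_rot: [[0.084, 0.996, 0.004], [0.996, -0.084, -0.002], [-0.001, 0.004, -1.0]]
force: [-0.7, -0.2, 0.6]
opening: 0.808
```

Emit:
arm_command --targets '[{"rot":[0,0,0],"offset":[0,0,0],"gripper":1},{"rot":[0,0,0],"offset":[0,0,0],"gripper":1},{"rot":[0,0,0],"offset":[0,0,0],"gripper":1}]'

```text
time_s: 8.5
position: [0.5494, -0.1181, 0.1618]
tcp_rot: [[0.085, 0.996, 0.003], [0.996, -0.085, -0.001], [-0.001, 0.004, -1.0]]
force: [0.6, 0.2, 6.9]
opening: 0.763
```

Emit:
arm_command --targets '[{"rot":[0,0,0],"offset":[0,0,-1],"gripper":1},{"rot":[0,0,0],"offset":[0,0,-3],"gripper":1},{"rot":[0,0,0],"offset":[0,0,-4.5],"gripper":1},{"rot":[0,0,0],"offset":[0,0,-5],"gripper":1},{"rot":[0,0,0],"offset":[0,0,-5],"gripper":1},{"rot":[0,0,0],"offset":[0,0,-5],"gripper":1},{"rot":[0,0,0],"offset":[0,0,-5],"gripper":1},{"rot":[0,0,0],"offset":[0,0,-5],"gripper":1}]'

```text
time_s: 9.3
position: [0.5479, -0.1175, 0.2093]
tcp_rot: [[0.085, 0.996, -0.002], [0.996, -0.085, 0.001], [0.001, -0.002, -1.0]]
force: [0.2, -0.5, -1.8]
opening: 0.762
```

```bash
cat > f.py <<'E'
from h import *
F=[]
for i in range(10):
    viewer.capture('side');F.append(bot.read_state()['force'])
F=np.array(F);print(F.mean(0).round(2),F.std(0).round(2));s=bot.read_state();print(s['position'].round(4),s['opening'],s['tau'].round(2))
E
python3 f.py
```

```text
[-0.1   0.1  -2.44] [0.39 0.46 0.53]
[ 0.5483 -0.1176  0.2101] 0.7617538132796207 [ -0.   -42.09 -13.95  -0.05   0.06   0.  ]
```

tin_c weighs about 2.4 N, so it is one of the light ones. Setting it back.

Emit:
arm_command --targets '[{"rot":[0,0,0],"offset":[0,0,2],"gripper":1},{"rot":[0,0,0],"offset":[0,0,3.5],"gripper":1},{"rot":[0,0,0],"offset":[0,0,4.4],"gripper":1},{"rot":[0,0,0],"offset":[0,0,4.8],"gripper":1},{"rot":[0,0,0],"offset":[0,0,5.0],"gripper":1},{"rot":[0,0,0],"offset":[0,0,5.0],"gripper":1},{"rot":[0,0,0],"offset":[0,0,5.0],"gripper":1}]'

```text
time_s: 10.5
position: [0.548, -0.1174, 0.1619]
tcp_rot: [[0.085, 0.996, -0.0], [0.996, -0.085, 0.0], [0.0, -0.0, -1.0]]
force: [-3.5, 0.5, 7.6]
opening: 0.758
```

Emit:
arm_command --targets '[{"rot":[0,0,0],"offset":[0,0,0],"gripper":0.4},{"rot":[0,0,0],"offset":[0,0,0],"gripper":0},{"rot":[0,0,0],"offset":[0,0,0],"gripper":0},{"rot":[0,0,0],"offset":[0,0,0],"gripper":0},{"rot":[0,0,0],"offset":[0,0,-4],"gripper":0},{"rot":[0,0,0],"offset":[0,0,-8],"gripper":0},{"rot":[0,0,0],"offset":[0,0,-12],"gripper":0},{"rot":[0,0,0],"offset":[0,0,-12],"gripper":0}]'

```text
time_s: 11.3
position: [0.5515, -0.1189, 0.2859]
tcp_rot: [[0.085, 0.996, 0.012], [0.996, -0.085, -0.005], [-0.004, 0.012, -1.0]]
force: [0.4, -0.9, 0.8]
opening: 1.001
```

Emit:
arm_command --targets '[{"rot":[0,0,0],"offset":[-4,-0.4,0],"gripper":0},{"rot":[0,0,0],"offset":[-8,-0.9,0],"gripper":0},{"rot":[0,0,0],"offset":[-11.6,-1.3,0],"gripper":0},{"rot":[0,0,0],"offset":[-11.6,-1.3,0],"gripper":0},{"rot":[0,0,0],"offset":[-11.6,-1.3,0],"gripper":0}]'

```text
time_s: 11.8
position: [0.525, -0.2326, 0.2793]
tcp_rot: [[0.087, 0.996, -0.001], [0.996, -0.087, 0.001], [0.001, -0.001, -1.0]]
force: [0.1, 0.6, 0.8]
opening: 0.999
```

```bash
cat > t.py <<'E'
from h import *
import sys
d=cap('wrist');print(bot.read_state()['position'],bot.read_state()['tcp_rot'].round(3).tolist())
hsv=cv2.cvtColor(d['frame'],cv2.COLOR_RGB2HSV)
m=cv2.morphologyEx(cv2.inRange(hsv,np.array([15,90,120]),np.array([24,165,255])),cv2.MORPH_OPEN,np.ones((7,7)))
n,l,st,c=cv2.connectedComponentsWithStats(m)
for k in range(1,n):
    if st[k][4]<2000: continue
    cn=max(cv2.findContours((l==k).astype(np.uint8),0,1)[0],key=cv2.contourArea);e=cv2.fitEllipse(cv2.convexHull(cn))
    p=onz(d,*e[0],.142);print(st[k],np.round(e[1],1),p.round(4),mv(p))
E
python3 t.py
```

```text
[ 0.52514575 -0.23162135  0.27933159] [[0.086, 0.996, -0.001], [0.996, -0.086, 0.002], [0.001, -0.001, -1.0]]
[ 239  183   90   85 6050] [85.2 90.3] [ 0.5246 -0.2319  0.142 ] [-0.05 -0.03 13.73]
[ 399  199   89   82 5692] [78.9 92.8] [ 0.546  -0.1183  0.142 ] [11.45  1.13 13.75]
[  76  202   89   82 5622] [78.7 92.5] [ 0.5278 -0.3503  0.142 ] [-11.82   1.3   13.71]
```

Well aligned; tin_c is back in place. Descend on tin_b.

Emit:
arm_command --targets '[{"rot":[0,0,0],"offset":[0,0,4],"gripper":0},{"rot":[0,0,0],"offset":[0,0,8],"gripper":0},{"rot":[0,0,0],"offset":[0,0,11],"gripper":0},{"rot":[0,0,0],"offset":[0,0,11.8],"gripper":0},{"rot":[0,0,0],"offset":[0,0,11.8],"gripper":0.5},{"rot":[0,0,0],"offset":[0,0,11.8],"gripper":1},{"rot":[0,0,0],"offset":[0,0,11.8],"gripper":1},{"rot":[0,0,0],"offset":[0,0,11.8],"gripper":1}]'

```text
time_s: 12.65
position: [0.5264, -0.2321, 0.1638]
tcp_rot: [[0.085, 0.996, 0.003], [0.996, -0.085, -0.001], [-0.001, 0.003, -1.0]]
force: [1.1, 0.9, 2.7]
opening: 0.753
```

Emit:
arm_command --targets '[{"rot":[0,0,0],"offset":[0,0,0],"gripper":1},{"rot":[0,0,0],"offset":[0,0,0],"gripper":1},{"rot":[0,0,0],"offset":[0,0,0],"gripper":1}]'

```text
time_s: 12.95
position: [0.5264, -0.2322, 0.1638]
tcp_rot: [[0.085, 0.996, 0.003], [0.996, -0.085, -0.001], [-0.001, 0.003, -1.0]]
force: [0.8, 2.8, 6.6]
opening: 0.754
```

Emit:
arm_command --targets '[{"rot":[0,0,0],"offset":[0,0,-1],"gripper":1},{"rot":[0,0,0],"offset":[0,0,-3],"gripper":1},{"rot":[0,0,0],"offset":[0,0,-4.5],"gripper":1},{"rot":[0,0,0],"offset":[0,0,-5],"gripper":1},{"rot":[0,0,0],"offset":[0,0,-5],"gripper":1},{"rot":[0,0,0],"offset":[0,0,-5],"gripper":1},{"rot":[0,0,0],"offset":[0,0,-5],"gripper":1},{"rot":[0,0,0],"offset":[0,0,-5],"gripper":1}]'

```text
time_s: 13.75
position: [0.5251, -0.2318, 0.2112]
tcp_rot: [[0.085, 0.996, -0.002], [0.996, -0.085, 0.001], [0.001, -0.002, -1.0]]
force: [0.4, 0.6, -6.2]
opening: 0.757
```

```bash
python3 f.py
```

```text
[-0.16  0.01 -5.71] [0.46 0.47 0.39]
[ 0.5255 -0.2321  0.2122] 0.7559694673513099 [ -0.   -44.92 -15.21  -0.06   0.06   0.  ]
```

tin_b weighs about 5.7 N against 2.4 N, clearly over 0.5 kg, so it is the sugar. Raise it to 15 cm.

Emit:
arm_command --targets '[{"rot":[0,0,0],"offset":[0,0,-2],"gripper":1},{"rot":[0,0,0],"offset":[0,0,-4.5],"gripper":1},{"rot":[0,0,0],"offset":[0,0,-7],"gripper":1},{"rot":[0,0,0],"offset":[0,0,-8.5],"gripper":1},{"rot":[0,0,0],"offset":[0,0,-9],"gripper":1},{"rot":[0,0,0],"offset":[0,0,-9],"gripper":1},{"rot":[0,0,0],"offset":[0,0,-9],"gripper":1},{"rot":[0,0,0],"offset":[0,0,-9],"gripper":1}]'

```text
time_s: 15.05
position: [0.5249, -0.2317, 0.3007]
tcp_rot: [[0.085, 0.996, -0.002], [0.996, -0.085, 0.002], [0.001, -0.003, -1.0]]
force: [-0.0, 0.3, -5.4]
opening: 0.754
```

```bash
python3 f.py
python3 - <<'E'
from h import *
S=cap('scene');D=cap('side')
x=np.vstack([cv2.resize(c['frame'][60:340,60:560,::-1],(535,300)) for c in(S,D)]);cv2.imwrite('pics/end.png',np.clip(x*1.5,0,255).astype(np.uint8))
E
```

```text
[ 0.13  0.   -5.81] [0.41 0.16 0.54]
[ 0.5255 -0.2321  0.302 ] 0.7519927735038762 [ -0.   -42.91 -18.87  -0.07   0.06   0.  ]
```

View pics/end.png

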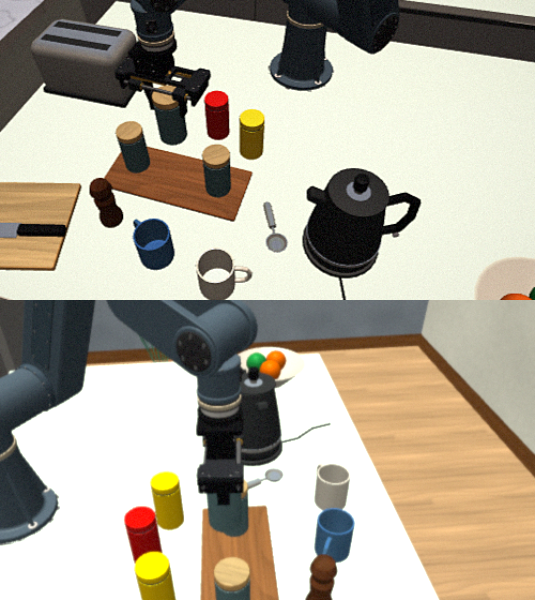

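The picture shows the middle tin held upright at (170,115), the other two standing on the board at (132,147) and (216,170), the lid home on the kettle at (360,190), and the bystanders in place.

```bash
python3 -c "
from h import *
print(ticket.hand_in())"
```

```text
the job is handed in; nothing more can be done
None
```

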